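Load the tube roller, slot in its guard panel and start two clamp screws

ROBOT

A 6-joint arm with a two-finger parallel gripper is mounted at the origin on the work surface. World frame = base frame: x ahead of the robot, y to its left, z up, the work surface at z = 0. Lengths are in m, angles in rad, forces in N, time in s.
With the tool pointing down it reaches from about 0.275 to 0.85 m from the base axis. Payload 5.2 kg.
Tool frame: the origin (TCP) lies midway between the tips of the shut fingers; the grasp point (between the pads) lies 19 mm behind it; z points along the fingers, x is the direction in which the jaws open and shut, and the axes are right-handed (so a half turn about z gives the same grasp; the last joint's range is limited). The gripper opens to 85 mm and grips with 20 to 120 N. Pads are 22 mm wide; open, the fingers measure 114 mm over their backs; the gripper's body (76 mm by 85 mm) begins 54 mm behind the grasp point. The pads swing forward as they close: fully open they stand 13 mm farther back than shut.
Start: joints at [1.088, 0.259, 1.535, -0, 1.348, -0.203], TCP at [0.152, 0.529, 0.231] pointing down, gripper open.
Joint ranges: [-3.14, 3.14], [-0.91, 2.08], [0.19, 2.58], [-1.22, 4.36], [0.22, 2.71], [-3.12, 3.12]. Speed limits (rad/s): [2.57, 2.57, 3.14, 3.14, 3.14, 3.14].

INTERFACE

Orientations are given as a unit quaternion [w, x, y, z].
In Python, from station import env gives the robot as it stands. The module is installed in compiled form; this text tells all that it offers. Calls block until the motion is done:
- env.goto(position, orientation): joint-space move of the TCP to a pose.
- env.move_straight(position, rotation=None, feed=0.15, threshold=None): straight line of the TCP; rotation=None keeps the orientation; feed is the mean speed in m/s. With threshold (N) it stops when the force on the tool has changed by that much, and returns True; else False.
- env.movej(angles): joint-space move.
- env.move_gripper(opening): finger opening in m; the grip force is fixed at half the most; returns when the fingers have stopped.
- env.pause(seconds).
- env.solve_ik(position, orientation): joint angles nearest the present ones, or None.
- env.read_state(): the state.
- env.get_image(name): name is "scene" or "top" or "wrist"; returns a dict with "color" (480x640x3 uint8, blue, green, red), "mtx" (3x3 intrinsics, pixels), "eye" and "rotation" of the camera in the world; the wrist camera has in their place "T_tool_cam" (4x4, takes a point from camera to tool coordinates, whose origin is the TCP and whose axes are the tool frame's). Camera axes: x right, y up, looking along -z (the intrinsics and any distortion apply to the point x, -y, -z); pixel columns grow to the right and rows downward; lengths in m; the calibration is good to about 2 mm. A picture is of the moment at which its call begins: read the wrist's pose just before it. There is no depth.
A pose or a line that the arm cannot do raises env.IKError and nothing moves.
- env.finish_job(): hands the job in, once; it reports no verdict.
The state is a dict: "time": time; "joint_pos": joint angles; "qvel": joint speeds; "effort": joint torques, N m; "eef_pos": TCP position; "orientation": TCP orientation; "ft_force": force on the tool from outside, world axes, zero at the start; "torque": the same for the moment, N m; "gripper_width": finger opening in m.
Only numpy, scipy, OpenCV 4.12 (cv2) and the standard library are available. Lean on these libraries where they do the work, as an engineer would, in place of code of your own. Each camera call takes 0.05 s, during which the arm holds its last target.

TASK

Get the tube roller ready to run: lay every amber tube from the blue tray into a valley of its own between the rollers, about midway along them and so gently that it lies still, and only then slide the blue guard panel upright down its slot until it is fully home, and after that turn both red clamp screws clockwise until each is seated with its tab over the panel's edge. Start each screw gently: if it binds early its thread is crossed, so stop at once before the thread is spoiled, turn it back until the thread catches, and start again. Do not disturb the other things on the bench.

Things in the scene. Friction and masses are not known exactly. Their poses are not given: they have to be found in the camera images.
- roller_unit: Tube roller, white, deck 235 x 300 mm, 25 mm high; fixed, but stands differently each time. Origin: centre of its underside, on the bench; x roughly away from the robot, y left along it, z up. Five free rollers lie along x at y = -112, -56, 0, 56, 112 mm, axes 50 mm up: 4 mm radius shafts, each with two black wheels of 18 mm radius, 14 mm wide, at x = -75 and 5 mm.
- valley_mid (a point): Mid-point of the four valleys between the rollers (roller unit x = -35, y = 0, z = 69 mm), axes as the unit's. Valleys run along x at y = -84, -28, 28, 84 mm from here; a tube goes in with its middle at this x, its axis at this height. Grey end plates at x = +-75 mm from here, 8 thick, rise to 62 mm above the bench; walls at y = +-144 mm to 80 mm.
- slot_mid (a point): Where the panel's centre is when home (roller unit x = 75, y = 0, z = 75 mm), axes as the unit's: thin side along x, wide side along y, upright. The panel slides down between two pillars 118 mm high, into a groove 13 mm wide in each, flared at the mouth, mouth 120 mm above the bench, groove ends at y = +-77.5 mm. Slot floor 25 mm above the bench. Screw axes at y = +-112 mm.
- tube0_c (a point): Closed amber glass tube with white screw cap, a plain cylinder 32 mm in diameter and 120 mm long, about 0.09 kg, rolls freely. Site at its centre; x axis along the tube. Starts lying in the tray. May be absent: two to four tubes are there.
- tube1_c (a point): Closed amber glass tube with white screw cap, a plain cylinder 32 mm in diameter and 120 mm long, about 0.09 kg, rolls freely. Site at its centre; x axis along the tube. Starts lying in the tray. May be absent: two to four tubes are there.
- tube2_c (a point): Closed amber glass tube with white screw cap, a plain cylinder 32 mm in diameter and 120 mm long, about 0.09 kg, rolls freely. Site at its centre; x axis along the tube. Starts lying in the tray. May be absent: two to four tubes are there.
- tube3_c (a point): Closed amber glass tube with white screw cap, a plain cylinder 32 mm in diameter and 120 mm long, about 0.09 kg, rolls freely. Site at its centre; x axis along the tube. Starts lying in the tray. May be absent: two to four tubes are there.
- tube_tray: Blue tray 256 x 152 mm, fixed, left or right of the tube roller. Origin: centre of its underside; troughs along its y at x = -84, -28, 28, 84 mm; a tube lies in one along the tray's y, axis 32 mm above the bench. Teeth between, 20 mm wide, 32 high, only at y = +-42 mm (14 mm wide): the middle is free for fingers down to 8 mm above the bench. Walls 26 and 36 mm high.
- panel_c (a point): Guard panel: a flat rigid slab, translucent blue with a solid blue top edge, 10 mm thick (its x), 150 mm wide (its y), 100 mm tall (its z, up), about 0.2 kg. Site at its centre. Starts upright in the stand. Home in the roller's slot its centre is 75 mm above the bench and its top edge 125 mm.
- panel_stand: White stand, 180 x 80 mm, fixed, on the other side from the tray. Origin: centre of its underside; two rails 36 mm high (top 42 mm above the bench) along its x hold the panel upright, its lower edge 6 mm above the bench, its wide side along the stand's x.
- grip_left (a point): Red wing of the clamp screw on the left (+y) pillar: 52 mm long, 14 thick, 31 tall; point on its vertical turning axis, half-way up the wing (foot 16 mm below); x along the wing towards its tab, z up. Clockwise from above fastens. Captive: never rises or sinks. Fingers fit beside the wing down to 5 mm above its foot. Turns 1.6 rad between firm stops; start 0.7 to 1.55 rad short of the seat.
- tab_left (a point): Tip of the steel tab that turns with the left (+y) wing, 45 mm from its axis. Seated, at the last clockwise stop, it lies over the panel's top edge, pointing at the other screw. A caught thread turns all the way with a light drag, 0.05 N m. A crossed one turns lightly too, but binds 0.6 rad short of the seat with a springy 1 N m per rad and cannot seat.
- crest_left (a joint): Strain of the thread in the left (+y) pillar, rad: 0 while caught or free; grows with the angle a crossed screw is turned on after it binds (1 N m/rad), falls as it is turned back. Spoiled at 0.30. Cure: turn the screw anticlockwise until 1.3 rad or more short of the seat (the anticlockwise stop is 1.6 short); the thread then catches for good, unseen; start again.
- grip_right (a point): Red wing of the clamp screw on the right (-y) pillar: 52 mm long, 14 thick, 31 tall; point on its vertical turning axis, half-way up the wing (foot 16 mm below); x along the wing towards its tab, z up. Clockwise from above fastens. Captive: never rises or sinks. Fingers fit beside the wing down to 5 mm above its foot. Turns 1.6 rad between firm stops; start 0.7 to 1.55 rad short of the seat.
- tab_right (a point): Tip of the steel tab that turns with the right (-y) wing, 45 mm from its axis. Seated, at the last clockwise stop, it lies over the panel's top edge, pointing at the other screw. A caught thread turns all the way with a light drag, 0.05 N m. A crossed one turns lightly too, but binds 0.6 rad short of the seat with a springy 1 N m per rad and cannot seat.
- crest_right (a joint): Strain of the thread in the right (-y) pillar, rad: 0 while caught or free; grows with the angle a crossed screw is turned on after it binds (1 N m/rad), falls as it is turned back. Spoiled at 0.30. Cure: turn the screw anticlockwise until 1.3 rad or more short of the seat (the anticlockwise stop is 1.6 short); the thread then catches for good, unseen; start again.
- spatula: Wooden-handled steel spatula, 200 mm, lying on the bench in front of the panel stand. Bystander: leave it where it is. Origin at the centre of its underside.
- bottle_a: Amber bottle, 60 mm wide, 150 mm high, beyond the roller. Bystander: leave it where it is. Origin at the centre of its underside.
- bottle_b: White jar with blue cap, 52 mm wide, 120 mm high, beyond the roller. Bystander: leave it where it is. Origin at the centre of its underside.
- scoop_tray: Dark steel weighing tray 110 x 80 x 22 mm. Bystander: leave it where it is. Origin at the centre of its underside.
- mould: Blue capsule mould 90 x 120 x 17 mm, beyond the roller. Bystander: leave it where it is. Origin at the centre of its underside.
- mortar: White bowl (mortar), 90 mm wide, 60 mm high. Bystander: leave it where it is. Origin at the centre of its underside.
Mind the look-alikes: they are no part of the job. What is shaped like the part that bears tube2_c but black or yellow is not meant. What is shaped like the part that bears tube0_c but black is not meant.

How it is judged:
By the outcome, as a careful person would: the job done as asked, in the order asked, and still so for the second after the job is handed in, with the robot touching nothing.
Of tube0, tube1, tube2, tube3 only 2 to 4 are there at a start; the rules pass over those that are not, and their reading is None.
At some moment in a run one of tube0, tube1, tube2, tube3 may be knocked a few centimetres aside while the robot is not near it.
It also fails if it takes over 210 s, if anything falls off the work surface, if the arm or the gripper's body presses on something with over 40 N, if the wrist force passes 120 N, or if a joint passes its speed limit or range.

## Working session

There is one attempt and no reset: what is moved stays moved. The work goes in short steps, each a Python script; the robot and the scene stay as the last script left them, time stands still between calls to the robot, and variables do not carry over. Pictures are saved under pics/ and viewed, and the job is handed in when it is done.

```bash
ls; mkdir -p pics
python3 - <<'E'
from station import env
import cv2
s=env.read_state();print(s)
for n in("scene","top","wrist"):
    d=env.get_image(n);cv2.imwrite(f"pics/{n}0.png",d["color"])
    print(n,{k:v for k,v in d.items() if k!="color"})
E
```

```text
pics
{'time': 0.0, 'joint_pos': array([ 1.08816292e+00,  2.59364874e-01,  1.53609645e+00,  2.52897388e-05,
        1.34798596e+00, -2.02824786e-01]), 'qvel': array([ 1.01458733e-03,  2.65915235e-04,  7.84907119e-05,  1.57004442e-03,
       -1.50057453e-03,  2.05731420e-03]), 'effort': array([ 1.09236706e-03, -4.46023643e+01, -2.90564650e+01, -3.33145399e-04,
        1.19498331e-02,  2.20388699e-05]), 'eef_pos': array([0.15162679, 0.52813834, 0.23045755]), 'orientation': array([ 3.86075444e-04,  7.98804109e-01,  6.01590505e-01, -8.43211359e-04]), 'ft_force': array([ 0.30956722,  0.33757886, -0.16168559]), 'torque': array([ 0.0015349 ,  0.0445889 , -0.02192748]), 'gripper_width': 0.0854790966618633}
scene {'mtx': array([[484.27934259,   0.        , 315.39843233],
       [  0.        , 484.27934259, 242.78490419],
       [  0.        ,   0.        ,   1.        ]]), 'eye': array([ 1.45506409, -0.37380724,  0.88830542]), 'rotation': array([0.75524024, 0.36887246, 0.24880338, 0.48129218])}
top {'mtx': array([[512.78030962,   0.        , 329.05721894],
       [  0.        , 512.78030962, 240.04101243],
       [  0.        ,   0.        ,   1.        ]]), 'eye': array([ 0.34453136, -0.00715777,  1.51994914]), 'rotation': array([-0.69693036, -0.0509059 ,  0.03884908,  0.71427405])}
wrist {'mtx': array([[394.31172475,   0.        , 315.53302546],
       [  0.        , 394.31172475, 240.50209848],
       [  0.        ,   0.        ,   1.        ]]), 'T_tool_cam': array([[ 9.99999194e-01,  7.15075256e-04, -1.04947284e-03,
        -3.39717437e-04],
       [ 3.47720731e-04, -9.48996774e-01, -3.15285587e-01,
        -8.03564625e-02],
       [-1.22139926e-03,  3.15284968e-01, -9.48996258e-01,
        -1.43751295e-01],
       [ 0.00000000e+00,  0.00000000e+00,  0.00000000e+00,
         1.00000000e+00]])}
```

View pics/top0.png

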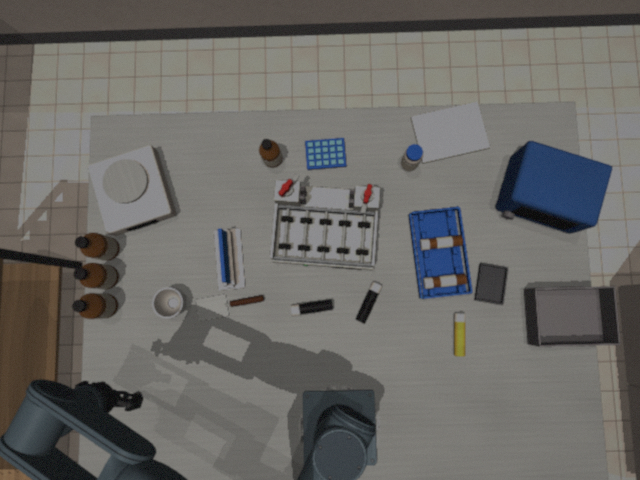

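View pics/scene0.png

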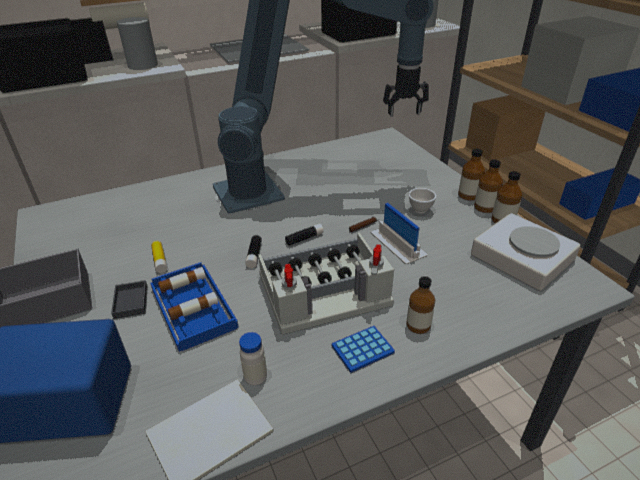

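View pics/wrist0.png

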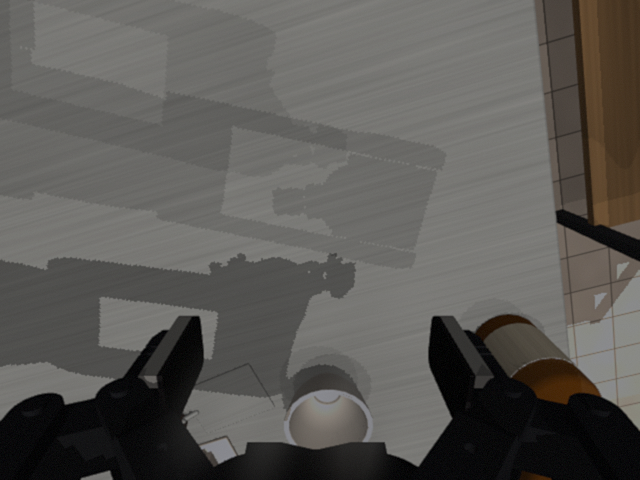

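The top view shows the roller at about (327,225) and the tray at (438,252), with two amber tubes with white caps at (442,243) and (440,281). The panel is in its stand at (225,258), and the red wings are at (288,187) and (368,193).

These could be mistaken for the tubes:
- black cylinders at (312,307) and (369,301)
- yellow cylinder at (459,333)
- amber bottles at (270,152) and (93,245–305)

I choose the two amber ones lying in the blue tray.

```bash
cat > h.py <<'E'
import numpy as np, cv2
from station import env
from scipy.spatial.transform import Rotation as R
def rot(q): return R.from_quat([q[1],q[2],q[3],q[0]]).as_matrix()
def grab(name,save=None):
    s=env.read_state(); d=env.get_image(name)
    if name=="wrist":
        T=np.eye(4);T[:3,:3]=rot(s["orientation"]);T[:3,3]=s["eef_pos"]
        M=T@d["T_tool_cam"]; d["E"]=M[:3,3]; d["R"]=M[:3,:3]
    else: d["E"]=d["eye"]; d["R"]=rot(d["rotation"])
    if save:
        cv2.imwrite(f"pics/{save}.png",d["color"]); np.savez(f"pics/{save}.npz",E=d["E"],R=d["R"],mtx=d["mtx"],color=d["color"])
    return d
def load(n): return dict(np.load(f"pics/{n}.npz"))
def ray(d,u,v):
    k=d["mtx"]; c=np.array([(u-k[0,2])/k[0,0],-(v-k[1,2])/k[1,1],-1.0]); r=d["R"]@c; return d["E"],r/np.linalg.norm(r)
def onz(d,u,v,z):
    e,r=ray(d,u,v); return e+r*(z-e[2])/r[2]
def proj(d,p):
    c=d["R"].T@(np.asarray(p)-d["E"]); k=d["mtx"]; return np.array([k[0,0]*c[0]/-c[2]+k[0,2], -k[1,1]*c[1]/-c[2]+k[1,2]])
def tri(obs):
    A=np.zeros((3,3));b=np.zeros(3)
    for d,u,v in obs:
        e,r=ray(d,u,v);P=np.eye(3)-np.outer(r,r);A+=P;b+=P@e
    x=np.linalg.solve(A,b); return x
def down(yaw):
    """tool z down, jaw axis x at world yaw"""
    c,s=np.cos(yaw),np.sin(yaw)
    M=np.array([[c,s,0],[s,-c,0],[0,0,-1]]); q=R.from_matrix(M).as_quat(); return np.array([q[3],q[0],q[1],q[2]])
def crop(n,x0,y0,x1,y1,f,out):
    im=cv2.imread(f"pics/{n}.png")[y0:y1,x0:x1]; cv2.imwrite(f"pics/{out}.png",cv2.resize(im,None,fx=f,fy=f,interpolation=cv2.INTER_CUBIC))
E
python3 - <<'E'
from h import *
d=grab("top","top1"); grab("scene","scene1")
for n,u,v,z in[("tubeA",442,243,.032),("tubeB",440,281,.032),("tray",438,252,.03),("roller",327,225,.06),("wingL",288,187,.14),("wingR",368,193,.14),("panel",223,257,.1),("base",340,430,0)]: print(n,onz(d,u,v,z).round(3))
crop("top1",200,130,500,330,2.6,"top1c")
crop("scene1",140,190,440,390,2.6,"scene1c")
E
```

```text
tubeA [ 0.518 -0.313  0.032]
tubeB [ 0.408 -0.301  0.032]
tray [ 0.492 -0.3    0.03 ]
roller [0.575 0.021 0.06 ]
wingL [0.671 0.124 0.14 ]
wingR [ 0.648 -0.095  0.14 ]
panel [0.486 0.312 0.1  ]
base [-0.008 -0.002  0.   ]
```

View pics/top1c.png

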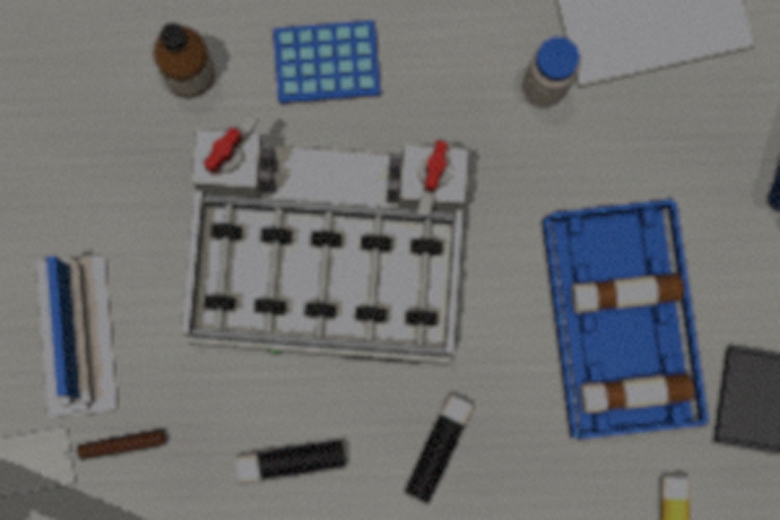

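View pics/scene1c.png

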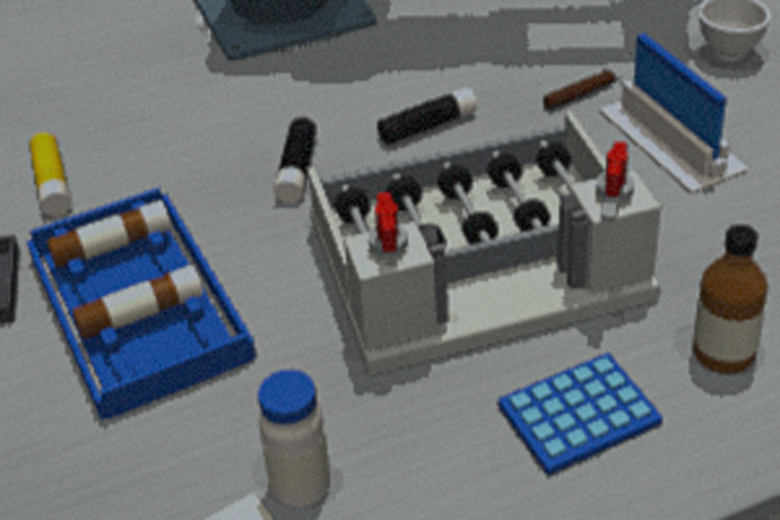

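Run:
```python
from h import *
q=down(np.pi/2)
for n,p in[("w_r1",(.50,.02,.30)),("w_t1",(.40,-.28,.30))]:
    env.goto(p,q); env.pause(.3); grab("wrist",n)
s=env.read_state();print(s["time"],s["eef_pos"],s["ft_force"])
```

```text
4.3667 [ 0.40040417 -0.27939822  0.30004328] [-0.30369963 -0.21844157 -0.61655167]
```

View pics/w_r1.png

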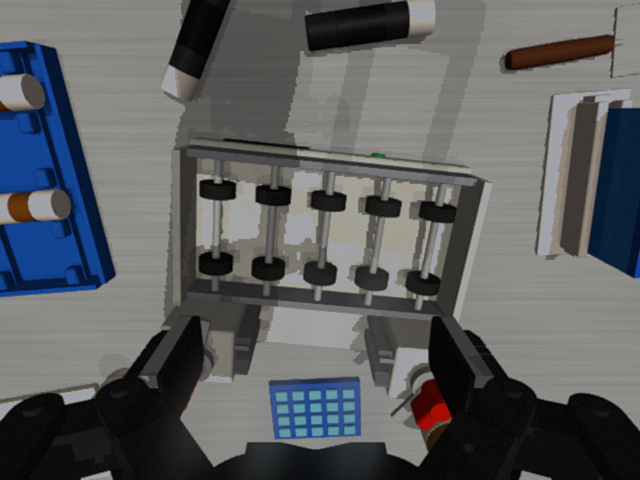

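View pics/w_t1.png

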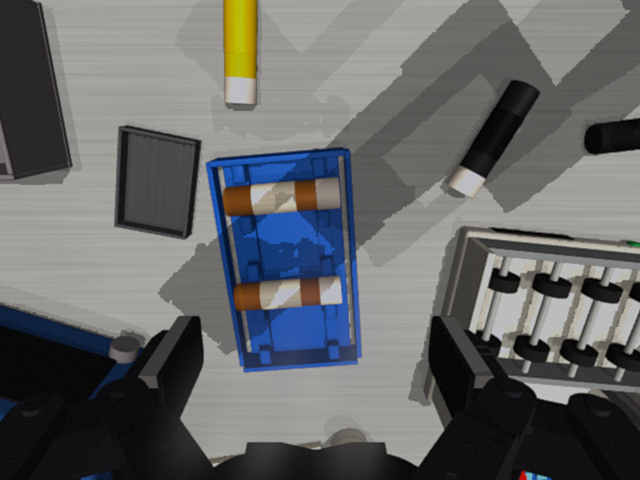

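The wrist views show the roller with its ten black wheels, rows 185–285, columns 215–440. The tray holds two amber tubes at (283,197) and (290,293). I'll fit the roller pose from the wheel blobs, and the tube and tray poses from colour masks.

```bash
cat > fit.py <<'E'
from h import *
def rigid2(A,B):
    ca,cb=A.mean(0),B.mean(0);H=(A-ca).T@(B-cb);th=np.arctan2(H[0,1]-H[1,0],H[0,0]+H[1,1])
    Rm=np.array([[np.cos(th),-np.sin(th)],[np.sin(th),np.cos(th)]]);t=cb-Rm@ca
    return th,t,np.linalg.norm((A@Rm.T+t)-B,axis=1)
def wheels(d,x0,x1,y0,y1):
    g=d["color"].max(2);m=((g<55)*255).astype(np.uint8);mm=np.zeros_like(m);mm[y0:y1,x0:x1]=m[y0:y1,x0:x1]
    mm=cv2.morphologyEx(mm,cv2.MORPH_OPEN,np.ones((7,7)))
    n,l,st,c=cv2.connectedComponentsWithStats(mm);return [(c[i],st[i]) for i in range(1,n) if st[i][4]>150]
def tubes(d,roi=None):
    hsv=cv2.cvtColor(d["color"],cv2.COLOR_BGR2HSV);h,s,v=cv2.split(hsv)
    m=((h>4)&(h<20)&(s>150)&(v>60)).astype(np.uint8)*255
    if roi: 
        k=np.zeros_like(m);k[roi[1]:roi[3],roi[0]:roi[2]]=255;m&=k
    n,l,st,c=cv2.connectedComponentsWithStats(m);return [(c[i],st[i]) for i in range(1,n) if st[i][4]>40]
E
python3 - <<'E'
from fit import *
d=load("w_r1")
w=wheels(d,185,470,160,305)
for c,s in w: print(c.round(1),s)
P=[];M=[]
import itertools
cs=np.array([c for c,s in w if s[4]<1500])
G=np.array([onz(d,u,v,.05)[:2] for u,v in cs]);print(G.round(4))
t=load("w_t1")
for c,s in tubes(t,(200,140,370,380)): print("amber",c.round(1),s)
hsv=cv2.cvtColor(t["color"],cv2.COLOR_BGR2HSV)
m=cv2.inRange(hsv,(105,120,40),(125,255,255));m[:140]=0;m[380:]=0;m[:,:200]=0;m[:,370:]=0
pts=cv2.findNonZero(cv2.morphologyEx(m,cv2.MORPH_OPEN,np.ones((3,3))));r=cv2.minAreaRect(pts);print(r);print([onz(t,*p,.03).round(4) for p in cv2.boxPoints(r)])
E
```

```text
[189.4 173.4] [185 160  11  30 290]
[217.2 189.7] [200 180  36  20 620]
[273.  195.3] [256 185  35  21 630]
[327.4 201. ] [311 191  34  20 589]
[382.1 206.5] [366 196  34  21 595]
[443.9 252.8] [ 406  201   63  102 2906]
[215.4 263.9] [199 253  34  23 673]
[267.7 268.8] [252 257  33  24 660]
[319.3 273.7] [304 262  32  23 606]
[370.8 278.5] [356 266  32  24 590]
[197.6 285. ] [185 276  27  18 397]
[240.2 289.4] [219 281  44  17 612]
[[ 0.48   -0.1052]
 [ 0.4964 -0.0788]
 [ 0.5022 -0.0228]
 [ 0.5081  0.0325]
 [ 0.5138  0.0885]
 [ 0.5769 -0.0871]
 [ 0.5826 -0.0311]
 [ 0.5883  0.0245]
 [ 0.594   0.0805]
 [ 0.6017 -0.1084]
 [ 0.607  -0.0623]]
amber [305.3 194.9] [295 181  22  29 558]
amber [237.1 200.7] [223 186  30  30 737]
amber [246.6 296.6] [234 284  27  27 613]
((286.52935791015625, 260.7342529296875), (216.6592559814453, 144.0608367919922), 84.98689270019531)
[array([ 0.369 , -0.3934,  0.03  ]), array([ 0.3562, -0.2453,  0.03  ]), array([ 0.616 , -0.2147,  0.03  ]), array([ 0.6345, -0.3929,  0.03  ])]
```

Run:
```python
from fit import *
d=load("w_r1")
px=[(217.2,189.7),(273,195.3),(327.4,201),(382.1,206.5),(215.4,263.9),(267.7,268.8),(319.3,273.7),(370.8,278.5)]
B=np.array([onz(d,*p,.05)[:2] for p in px])
A=np.array([(x,y) for x in(-.075,.005) for y in(-.112,-.056,0,.056)])
th,t,r=rigid2(A,B);print("roller",th,t,r.round(4));np.savez("roller.npz",th=th,t=t)
c,s=np.cos(th),np.sin(th)
def U(x,y): return np.array([t[0]+c*x-s*y,t[1]+s*x+c*y])
for n,p in dict(vm=(-.035,0),slot=(.075,0),sl=(.075,.112),sr=(.075,-.112)).items(): print(n,U(*p).round(4))
T=load("top1")
for n,z in((-.112,.13),(.112,.13)): print(proj(T,[*U(.075,n),z]))
crop("w_t1",200,130,380,390,2.3,"w_t1c")
```

```text
roller -0.10213225576297613 [0.58295963 0.02506896] [0.0005 0.0005 0.0004 0.0003 0.0004 0.0004 0.0004 0.0004]
vm [0.5481 0.0286]
slot [0.6576 0.0174]
sl [0.669  0.1288]
sr [ 0.6461 -0.094 ]
[367.2963017 194.5571201]
[286.60392916 188.64625602]
```

View pics/w_t1c.png

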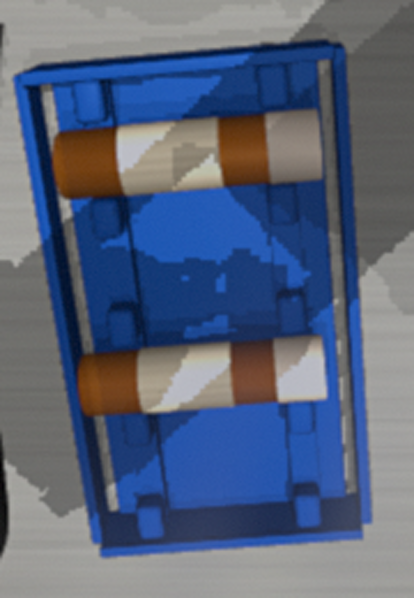

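Run:
```python
from fit import *
d=load("w_t1")
for a,b in(((224.5,202),(340,193.2)),((235,297.4),(341.7,290))):
    A=onz(d,*a,.032);B=onz(d,*b,.032);print(A.round(4),B.round(4),((A+B)/2).round(4),np.linalg.norm(A-B).round(4),np.arctan2(*(B-A)[1::-1]))
```

```text
[ 0.4139 -0.3763  0.032 ] [ 0.4042 -0.2534  0.032 ] [ 0.409  -0.3149  0.032 ] 0.1233 1.6489908842822856
[ 0.5264 -0.3723  0.032 ] [ 0.5169 -0.2491  0.032 ] [ 0.5217 -0.3107  0.032 ] 0.1235 1.6477749667112829
```

```bash
cat > act.py <<'E'
from fit import *
rr=np.load("roller.npz");th=float(rr["th"]);t0=rr["t"]
def U(x,y,z): c,s=np.cos(th),np.sin(th);return np.array([t0[0]+c*x-s*y,t0[1]+s*x+c*y,z])
def st(msg=""):
    s=env.read_state();print(msg,"t",round(s["time"],1),s["eef_pos"].round(4),"F",s["ft_force"].round(1),"M",s["torque"].round(2),"w",round(s["gripper_width"],4));return s
def pick(xy,yaw,dz=.008):
    q=down(yaw);env.move_gripper(.05)
    env.goto([*xy,.14],q);z=.032+dz-.019
    hit=env.move_straight([*xy,z+.03],feed=.12);hit=env.move_straight([*xy,z],feed=.05,threshold=6);st(f"pick down {hit}")
    env.move_gripper(0.02);st("closed")
    env.move_straight([*xy,.2],feed=.15);st("lifted")
def place(vy,dz=.008):
    q=down(th+np.pi/2);p=U(-.035,vy,0);z=.069+dz-.019
    env.goto([*p[:2],.2],q);env.move_straight([*p[:2],z+.012],feed=.1);env.pause(.3)
    hit=env.move_straight([*p[:2],z-.003],feed=.012,threshold=2.5);st(f"placed {hit} nominal {z:.4f}")
E
python3 - <<'E'
from act import *
pick((.5217,-.3107),.078)
E
```

```text
pick down False t 7.9 [ 0.5218 -0.3108  0.0209] F [-1.2  1.3  0.5] M [ 0.02 -0.03  0.01] w 0.0501
closed t 8.2 [ 0.5216 -0.3111  0.0217] F [-3.3  0.7  4.5] M [-0.    0.42  0.11] w 0.0303
lifted t 9.5 [ 0.5212 -0.3103  0.1988] F [-0.  -0.1 -0.8] M [-0.01 -0.01 -0.01] w 0.0298
```

Run:
```python
from act import *
grab("wrist","w_g1")
```

```text
(no output)
```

View pics/w_g1.png

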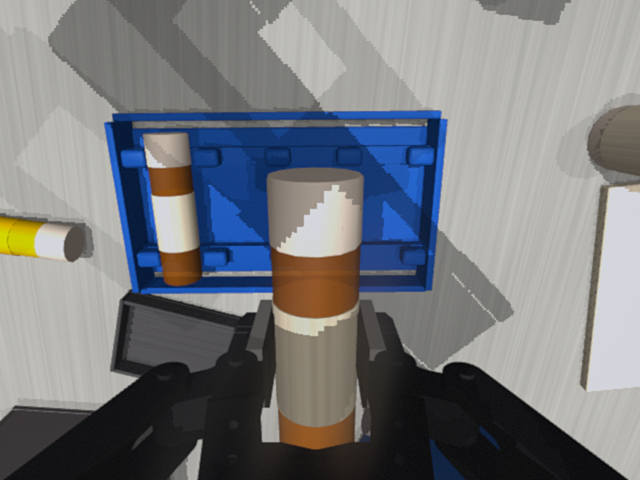

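The wrist view shows the tube held level and centred in the jaws, spanning rows 170–445. The second tube is still in its trough at (175,208).

Run:
```python
from act import *
place(.028)
```

```text
placed True nominal 0.0580 t 13.6 [0.551  0.0567 0.059 ] F [0.4 0.1 3.8] M [-0.02 -0.06 -0.2 ] w 0.0297
```

```bash
cat >> act.py <<'E'
def release(z0=.2):
    for w in(.032,.034,.037,.041,.046): env.move_gripper(w)
    env.pause(.3);s=st("open");p=s["eef_pos"]
    env.move_straight([p[0],p[1],p[2]+.04],feed=.05);env.move_straight([p[0],p[1],z0],feed=.15)
E
python3 - <<'E'
from act import *
release(.27); grab("wrist","w_p1")
E
```

```text
open t 15.0 [0.5502 0.0567 0.0583] F [ 0.5 -0.1 -0.6] M [-0.    0.02  0.  ] w 0.046
```

View pics/w_p1.png

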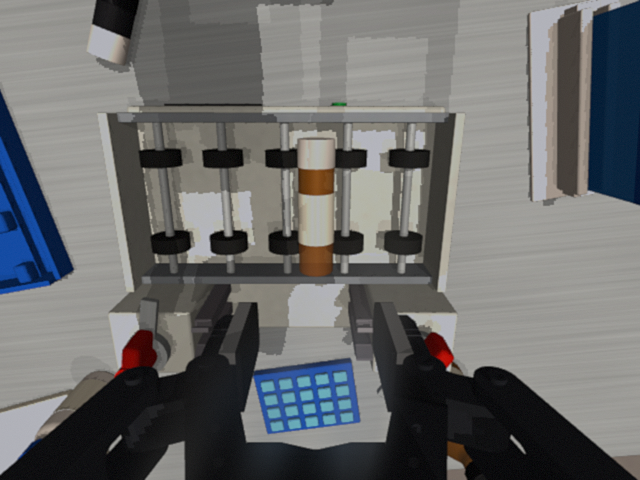

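The tube lies in the +28 valley with ends at (317,139) and (317,274). Next I check its middle and re-measure the second tube.

Run:
```python
from act import *
d=load("w_p1")
c,s=np.cos(th),np.sin(th)
for p in((317,140),(317,273)):
    w=onz(d,*p,.069)[:2]-t0; print("unit xy",(np.array([[c,s],[-s,c]])@w).round(4))
env.goto([.40,-.28,.30],down(np.pi/2));env.pause(.2);d=grab("wrist","w_t2")
for a in tubes(d,(200,130,370,390)):print(a)
crop("w_t2",200,130,380,390,2.3,"w_t2c")
```

```text
unit xy [-0.093   0.0294]
unit xy [0.0289 0.0295]
(array([305.21645796, 194.88014311]), array([295, 181,  22,  29, 559], dtype=int32))
(array([236.96495957, 200.70485175]), array([223, 186,  30,  30, 742], dtype=int32))
```

View pics/w_t2c.png

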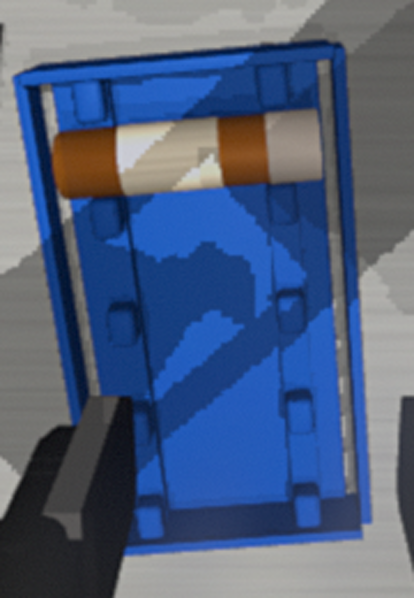

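The second tube hasn't moved.

Run:
```python
from act import *
pick((.409,-.3149),.078)
s=env.read_state()
if s["gripper_width"]>.025:
    place(-.084); release(.27); grab("wrist","w_p2"); grab("top","top2")
    crop("top2",200,130,500,330,2.6,"top2c")
```

```text
pick down False t 22.1 [ 0.409  -0.3149  0.0209] F [ 0.6 -0.  -0.3] M [-0.04  0.03 -0.  ] w 0.0498
closed t 22.4 [ 0.4093 -0.3152  0.0215] F [-1.1  0.8  3.6] M [0.05 0.08 0.03] w 0.0303
lifted t 23.7 [ 0.4086 -0.3144  0.199 ] F [-0.1  0.1 -2.4] M [-0.02  0.04 -0.02] w 0.03
placed True nominal 0.0580 t 27.5 [ 0.5396 -0.0547  0.0587] F [0.9 1.3 2.7] M [ 0.1  -0.08 -0.04] w 0.0301
open t 28.9 [ 0.5387 -0.0545  0.0581] F [-0.4 -0.2 -0.1] M [-0.02 -0.01 -0.04] w 0.0456
```

View pics/w_p2.png

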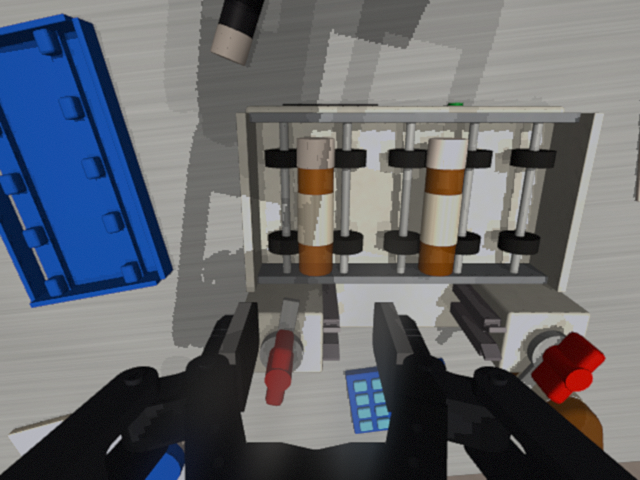

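View pics/top2c.png

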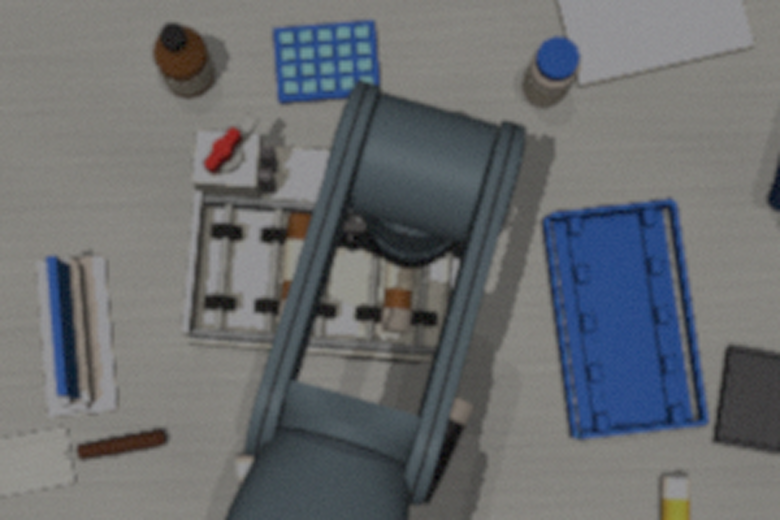

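Both tubes now lie in their valleys (rows 138–274, columns 316 and 442) and the tray is empty. The panel is next.

Run:
```python
from act import *
env.goto([.40,.29,.30],down(np.pi/2));env.pause(.3);d=grab("wrist","w_s1")
env.goto([.40,.35,.30],down(np.pi/2));env.pause(.3);d=grab("wrist","w_s2")
```

```text
(no output)
```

View pics/w_s1.png

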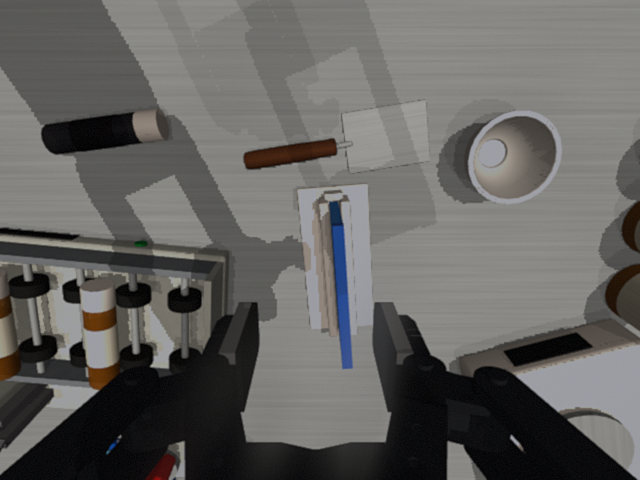

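View pics/w_s2.png

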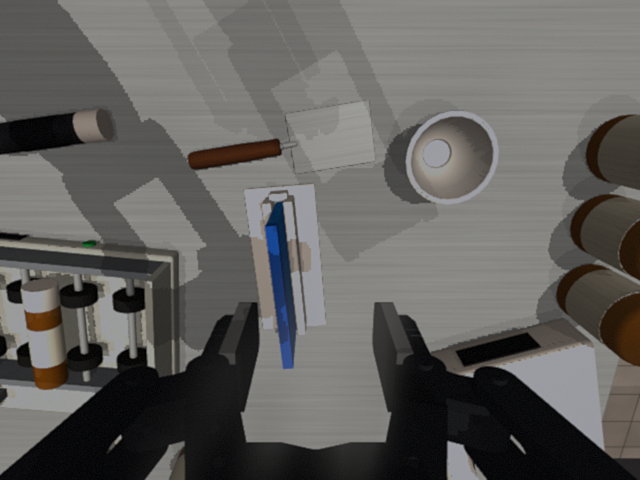

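Run:
```python
from act import *
for n in("w_s1","w_s2"):
    d=load(n);hsv=cv2.cvtColor(d["color"],cv2.COLOR_BGR2HSV)
    r=hsv[180:380,240:380]; print(r[300-180,340-240] if n=="w_s1" else r[300-180,284-240])
    m=cv2.inRange(hsv,(100,150,140),(130,255,255));m[:180]=0;m[380:]=0;m[:,:240]=0;m[:,380:]=0
    k,l,s_,c_=cv2.connectedComponentsWithStats(m);i=1+np.argmax(s_[1:,4]);print(s_[i])
    for v in range(s_[i][1],s_[i][1]+s_[i][3],24):
        u=np.where(l[v]==i)[0];print(v,u.min(),u.max())
    crop(n,240,180,380,380,3,n+"c")
```

```text
[110 191 147]
[338 294  13  74 611]
294 345 346
318 340 348
342 342 349
366 343 347
[111 165  94]
[266 226  13  29 263]
226 271 271
250 269 278
```

View pics/w_s1c.png

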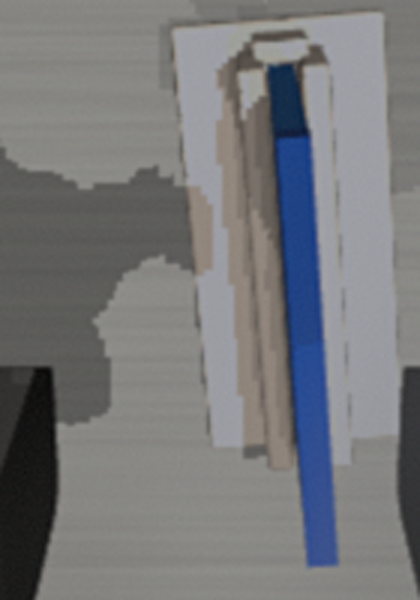

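View pics/w_s2c.png

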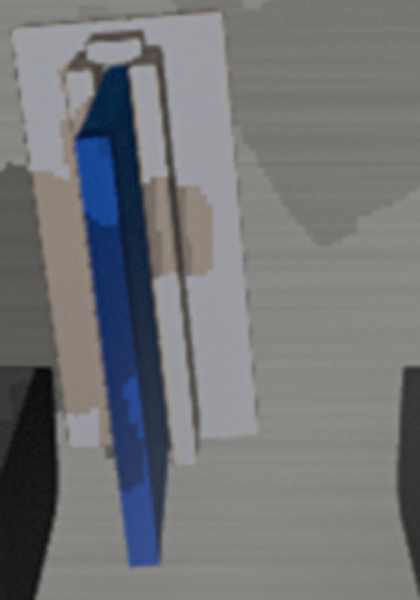

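Run:
```python
from act import *
a,b=load("w_s1"),load("w_s2")
N=tri([(a,337.2,225.7),(b,270.8,225.7)]);F=tri([(a,347.7,368.7),(b,288.3,368.7)]);print("tri",N,F,np.linalg.norm(N-F))
for d,x,y in((a,(337.2,225.7),(347.7,368.7)),(b,(270.8,225.7),(288.3,368.7))):
    n=onz(d,*x,.106);f=onz(d,*y,.106);print(n.round(4),f.round(4),((n+f)/2).round(4),np.linalg.norm(n-f),np.arctan2(*(f-n)[1::-1]))
    print("thick",.010*394/np.linalg.norm(n-d["E"]))
T=load("top1");print(th)
```

```text
tri [0.41938951 0.30873356 0.1021637 ] [0.56814672 0.32138002 0.10709617] 0.14937526108385757
[0.4184 0.3085 0.106 ] [0.5689 0.3215 0.106 ] [0.4937 0.315  0.106 ] 0.15113842190398746 0.08592532409853325
thick 11.187847205835313
[0.4182 0.3092 0.106 ] [0.569  0.3213 0.106 ] [0.4936 0.3152 0.106 ] 0.1512711802841278 0.08009595890723772
thick 11.122798193022646
-0.10213225576297613
```

The panel's top edge is 151 mm long in both views, centred at (0.4937, 0.3151) at 0.083 rad. Calibration is only good to 2 mm, so before carrying the panel I take a reversed view of the slot to expose any bias.

Run:
```python
from act import *
env.goto([.66,.02,.30],down(-np.pi/2));env.pause(.3);d=grab("wrist","w_v1")
for x,y,z in((.075,.112,.118),(.075,-.112,.118),(.075,0,.025),(.075,.0775,.12),(.075,-.0775,.12),(.04,.144,.062),(.04,-.144,.062)): print((x,y,z),proj(d,U(x,y,z)).round(1))
st()
```

```text
(0.075, 0.112, 0.118) [186.7 200.4]
(0.075, -0.112, 0.118) [448.4 226.6]
(0.075, 0, 0.025) [318.3 192. ]
(0.075, 0.0775, 0.12) [227.2 205. ]
(0.075, -0.0775, 0.12) [409.3 223.2]
(0.04, 0.144, 0.062) [172.  219.1]
(0.04, -0.144, 0.062) [454.6 246.9]
 t 36.1 [0.6599 0.0203 0.3001] F [ 0.2 -0.   0.9] M [-0.01 -0.05 -0.03] w 0.0461
```

View pics/w_v1.png

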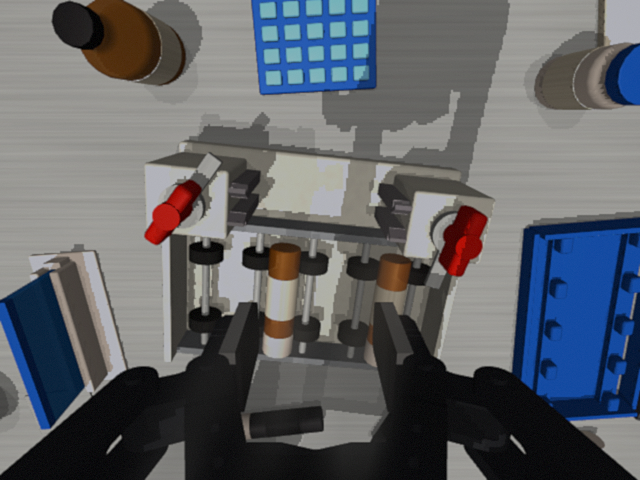

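Run:
```python
from act import *
crop("w_v1",140,130,300,280,4.8,"v1L");crop("w_v1",350,150,510,300,4.8,"v1R")
```

```text
(no output)
```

View pics/v1L.png

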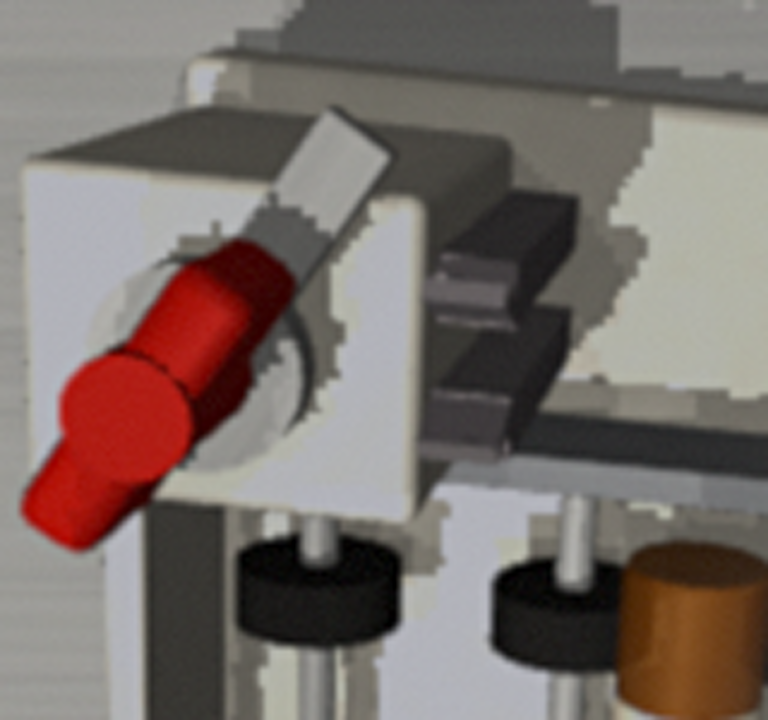

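View pics/v1R.png

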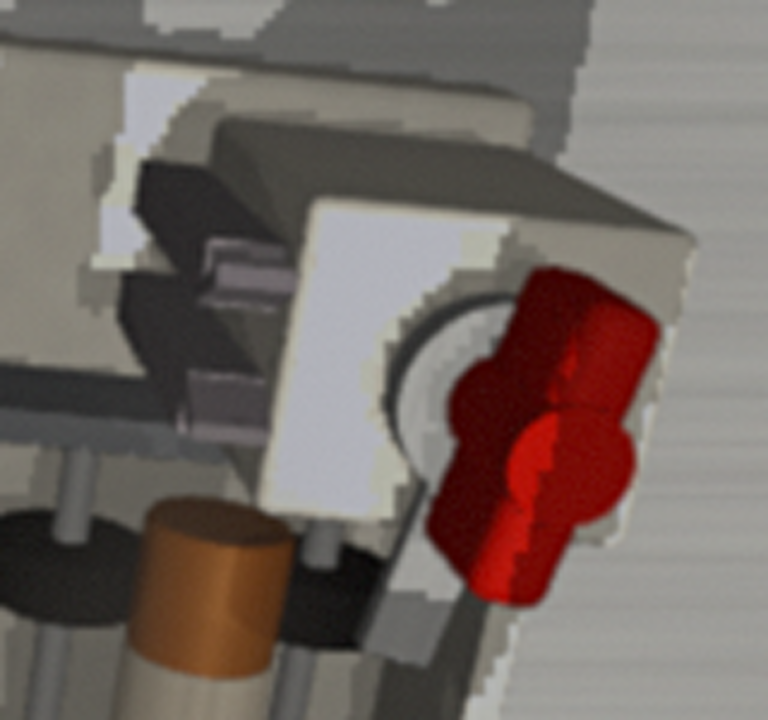

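Run:
```python
from act import *
d=load("w_v1")
print(proj(d,U(.005,.112,.05)),proj(d,U(-.075,.112,.05)))
for c,s in wheels(d,160,240,235,350): print(c,s)
for p in((206.5,252.5),): print(onz(d,*p,.05)[:2],U(.005,.112,0)[:2])
```

```text
[206.61143203 250.79561064] [205.47870508 317.36365143]
[205.62557781 253.08628659] [189 242  34  22 649]
[206.15259049 328.55784244] [ 181  307   50   43 1409]
[0.59742693 0.13626056] [0.59935251 0.13597555]
```

Run:
```python
from act import *
for n,yaw,x in(("w_v2",th-np.pi/2,-.005),("w_v3",th+np.pi/2,.155)):
    p=U(x,0,.22);env.goto(p,down(yaw));env.pause(.4);d=grab("wrist",n)
    print(d["E"])
    for y in(.0775,-.0775,.112,-.112): print(y,proj(d,U(.075,y,.12)).round(1))
st()
crop("w_v2",90,40,310,200,3.6,"v2L");crop("w_v2",330,40,550,200,3.6,"v2R")
crop("w_v3",90,40,310,200,3.6,"v3L");crop("w_v3",330,40,550,200,3.6,"v3R")
```

```text
[0.65948443 0.01671781 0.36409009]
0.0775 [183.7 113.8]
-0.0775 [446.7 113.7]
0.112 [125.2 113.8]
-0.112 [505.3 113.7]
[0.65708631 0.01702102 0.36381713]
0.0775 [447.8 110.1]
-0.0775 [183.8 110.2]
0.112 [506.5 110.1]
-0.112 [125.  110.2]
 t 40.2 [0.7371 0.0092 0.22  ] F [-0.6 -0.2 -0.4] M [ 0.02 -0.04 -0.01] w 0.0457
```

View pics/w_v2.png

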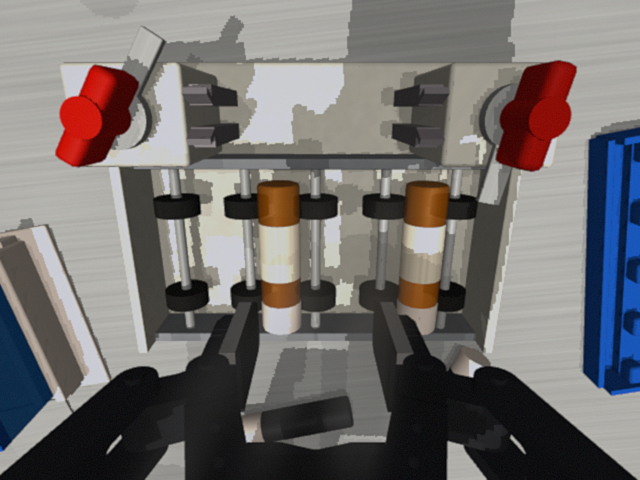

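View pics/w_v3.png

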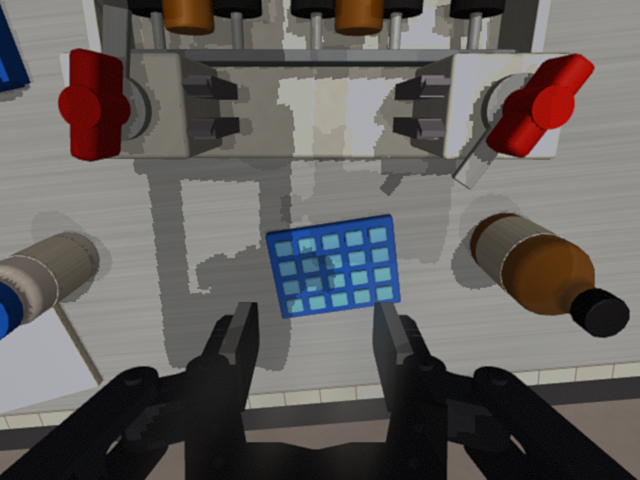

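Run:
```python
from act import *
ims=[]
for n in("w_v2","w_v3"):
    im=cv2.imread(f"pics/{n}.png")
    ims.append(np.hstack([cv2.resize(im[70:160,x:x+65],None,fx=6,fy=3*2-2,interpolation=cv2.INTER_CUBIC) for x in(180,385)]))
o=np.vstack(ims)
for k in range(0,90,10):
    for b in(0,360):cv2.putText(o,str(70+k),(360,b+k*4+4),0,.35,(0,0,255),1);cv2.line(o,(385,b+k*4),(395,b+k*4),(0,0,255),1)
cv2.imwrite("pics/grv.png",o);print(o.shape)
```

```text
(720, 780, 3)
```

View pics/grv.png

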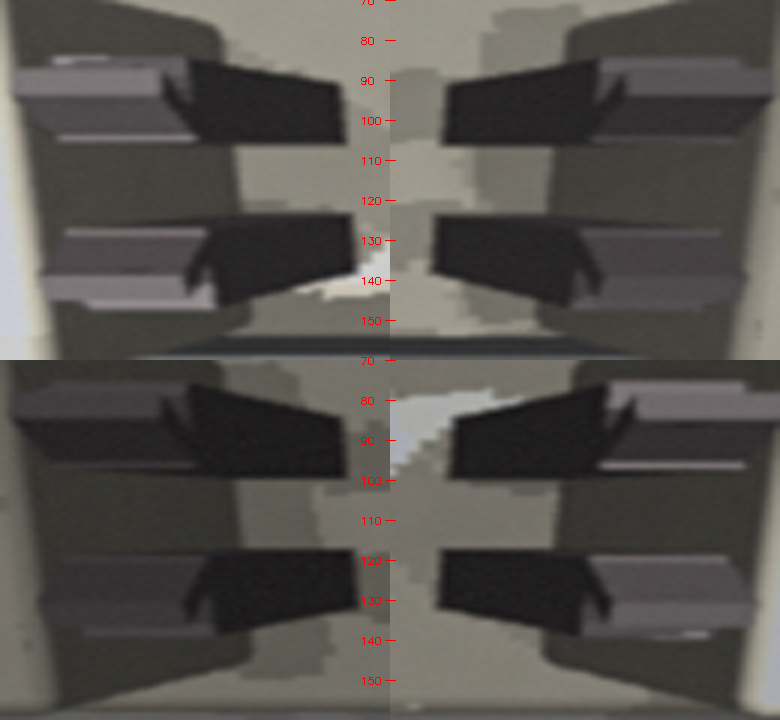

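Both straight-down views put the groove centre about 1.4 mm nearer the robot than my fit, so I'll correct for that. Its centre in y agrees.

Run:
```python
from act import *
c,s=np.cos(th),np.sin(th)
np.savez("roller.npz",th=th,t=t0-.0014*np.array([c,s]))
env.move_straight([*env.read_state()["eef_pos"][:2],.30])
env.move_gripper(.04)
p=(.4925,.3151);q=down(.083-np.pi/2)
env.goto([*p,.20],q);env.move_straight([*p,.10],feed=.12);print(env.move_straight([*p,.067],feed=.04,threshold=6));st("down")
env.move_gripper(.0);st("closed")
env.move_straight([*p,.10],feed=.05);st("up");env.move_straight([*p,.26],feed=.15);env.pause(.2);st("lift");grab("wrist","w_g2")
```

```text
False
down t 46.0 [0.4927 0.3152 0.0672] F [ 0.5 -0.7  0.4] M [ 0.04 -0.02  0.04] w 0.04
closed t 46.4 [0.4928 0.3152 0.0674] F [ 0.1 -1.3  2.7] M [-0.04  0.03  0.03] w 0.0096
up t 47.2 [0.4923 0.315  0.0999] F [ 0.2  0.1 -2.1] M [0.02 0.01 0.02] w 0.0094
lift t 48.6 [0.4922 0.315  0.259 ] F [-0.4  0.4 -1.3] M [-0.02  0.    0.02] w 0.0092
```

View pics/w_g2.png

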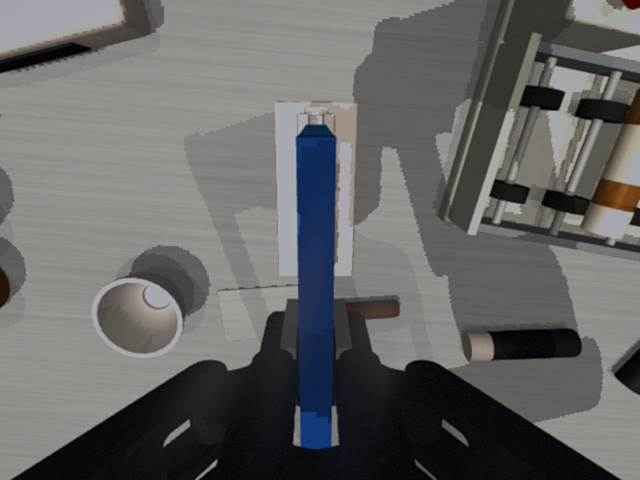

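The panel is held upright and straight, with its top edge running from row 136 to 447 at column 316. I compute its offset in the grip, then approach the slot.

Run:
```python
from act import *
d=load("w_g2");s=env.read_state();Rt=rot(s["orientation"]);E0=s["eef_pos"]
zt=E0[2]+.039
for p in((316,136.5),(316,447)): print("tool",(Rt.T@(onz(d,*p,zt)-E0)).round(4))
q=down(th)
print(env.solve_ik(U(.075,0,.26),q))
env.goto(U(.075,0,.26),q);env.pause(.3);s=st("over");print(s["joint_pos"].round(2));grab("wrist","w_o1");grab("scene","sc_o1")
```

```text
tool [ 0.0005 -0.0748 -0.0391]
tool [ 0.0005  0.0269 -0.039 ]
[-1.42846201e-01  4.38072830e-01  1.20651880e+00 -4.44089210e-16
  1.49700103e+00 -4.07139448e-02]
over t 50.6 [0.6561 0.0181 0.2601] F [ 0.7  0.7 -2.3] M [-0.03  0.04  0.03] w 0.0092
[-0.14  0.44  1.21  0.    1.5  -0.04]
```

View pics/w_o1.png

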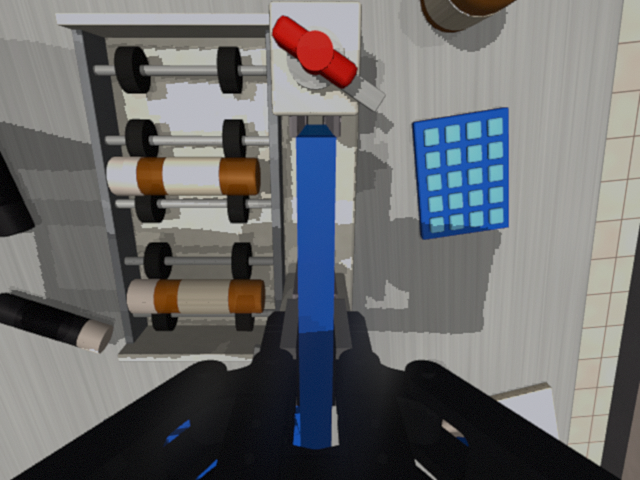

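View pics/sc_o1.png

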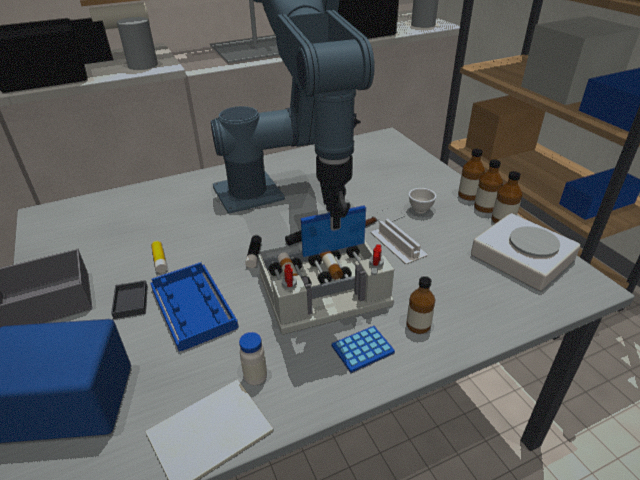

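Run:
```python
from act import *
p=U(.075,-.0006,0)[:2]
env.move_straight([*p,.192],feed=.1);env.pause(.3);st()
h=env.move_straight([*p,.160],feed=.03,threshold=6);st(f"mouth {h}")
if not h:
    h=env.move_straight([*p,.084],feed=.03,threshold=8);st(f"home {h}")
```

```text
t 51.8 [0.6564 0.0169 0.1926] F [ 0.1  1.1 -2.4] M [-0.03  0.03 -0.  ] w 0.0091
mouth False t 53.1 [0.6563 0.017  0.1603] F [-0.6 -0.3 -1.6] M [ 0.01  0.05 -0.03] w 0.0093
home True t 55.3 [0.6563 0.0169 0.0864] F [-1.  -0.6  5.5] M [0.01 0.16 0.04] w 0.0092
```

The panel touched down at TCP 0.0864, against 0.086 expected, so it is home. I release it and look.

Run:
```python
from act import *
for w in(.013,.018,.03): env.move_gripper(w)
env.pause(.2);s=st("rel");p=s["eef_pos"]
env.move_straight([p[0],p[1],.20],feed=.1)
for n,yaw,x in(("w_h2",th-np.pi/2,-.005),):
    p=U(x,0,.22);env.goto(p,down(yaw));env.pause(.4);d=grab("wrist",n)
    for y in(.075,-.075,): print(y,proj(d,U(.075,y,.125)).round(1))
    for y in(.112,-.112): print("axis",proj(d,U(.075,y,.125)).round(1),proj(d,U(.075,y,.155)).round(1))
st()
```

```text
rel t 56.2 [0.6552 0.0171 0.0848] F [-0.1 -0.6  0.2] M [-0.01  0.05  0.05] w 0.0299
0.075 [185.  112.6]
-0.075 [445.5 112.6]
axis [120.8 112.6] [ 92.8 113. ]
axis [509.9 112.5] [537.7 112.9]
 t 59.4 [0.5766 0.0257 0.22  ] F [ 0.6 -0.7 -0.1] M [-0.    0.04 -0.03] w 0.0302
```

View pics/w_h2.png

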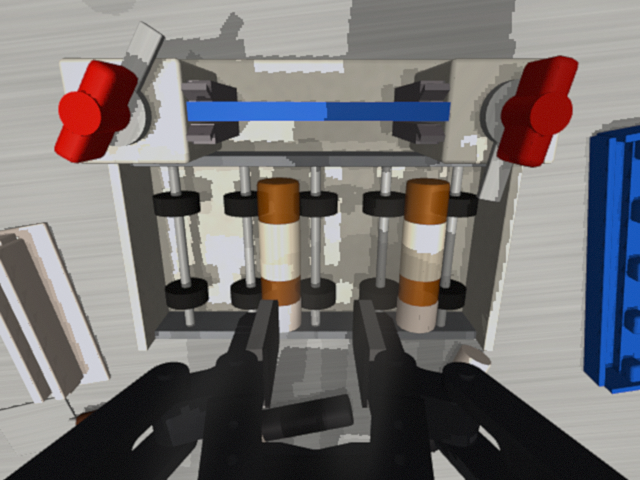

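Run:
```python
from act import *
im=cv2.imread("pics/w_h2.png")
o=np.hstack([im[30:190,40:200],im[30:190,440:600]]);cv2.imwrite("pics/h2w.png",cv2.resize(o,None,fx=2.5,fy=2.5,interpolation=cv2.INTER_CUBIC))
im=cv2.imread("pics/sc_o1.png")[225:320,255:405];cv2.imwrite("pics/sc_w.png",cv2.resize(im,None,fx=5,fy=5,interpolation=cv2.INTER_CUBIC))
a,b,c=load("w_v1"),load("w_v2"),load("w_v3")
print("L",tri([(a,166,217),(b,80,115)]),U(.075,.112,0)); print("R",tri([(a,469.2,246.9),(b,549.5,116)]),U(.075,-.112,0))
```

```text
L [0.66858488 0.12718164 0.1703351 ] [0.66759504 0.12898146 0.        ]
R [ 0.64550559 -0.09300057  0.16873065] [ 0.64475717 -0.09385129  0.        ]
```

View pics/h2w.png

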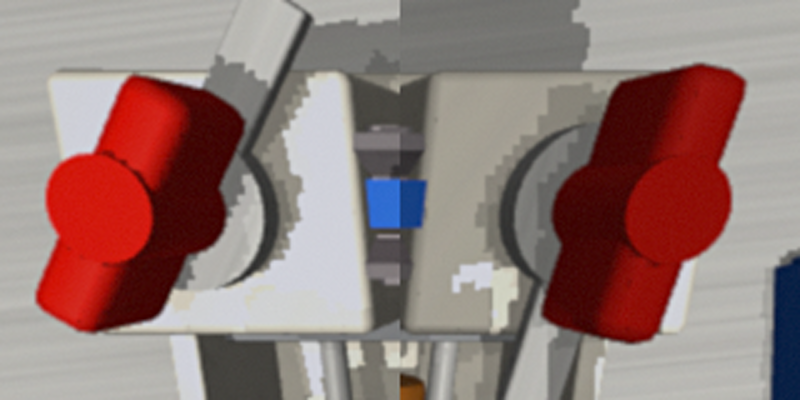

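View pics/sc_w.png

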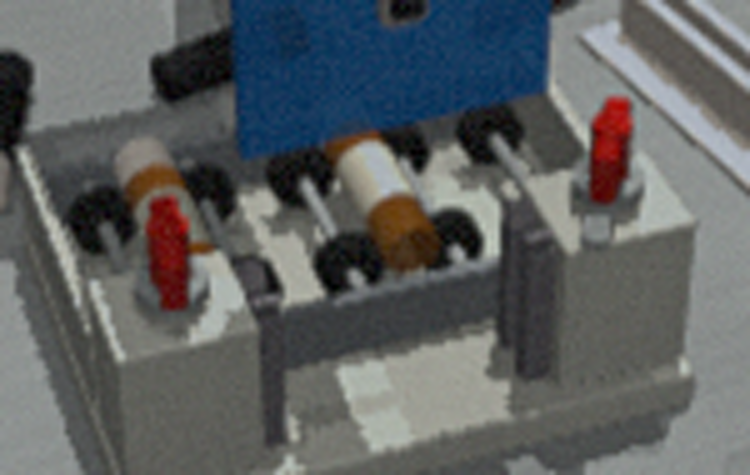

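The panel's top edge, (187–449, row 112), matches the home position in the slot. Next come the wing angles, taken from the tab tips at about (150,26) left and (490,200) right.

Run:
```python
from act import *
d=load("w_h2")
im=cv2.imread("pics/w_h2.png");o=np.hstack([im[10:110,60:200],im[120:220,440:580]]);cv2.imwrite("pics/tabs.png",cv2.resize(o,None,fx=2.8,fy=2.8,interpolation=cv2.INTER_CUBIC))
for n,y,p,seat in(("L",.112,(150,26),th-np.pi/2),("R",-.112,(490,200),th+np.pi/2)):
    w=onz(d,*p,.13)-U(.075,y,.13);a=np.arctan2(w[1],w[0]);print(n,"len",np.linalg.norm(w[:2]).round(4),"ang",a.round(3),"short",((a-seat)%(2*np.pi)).round(3))
```

```text
L len 0.0501 ang -0.615 short 1.058
R len 0.0506 ang 2.91 short 1.441
```

View pics/tabs.png

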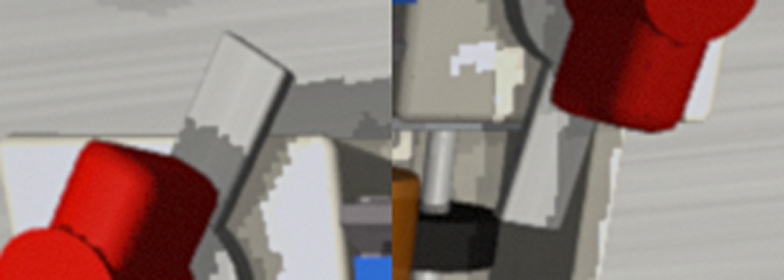

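Run:
```python
from act import *
d=load("w_h2")
L=lambda u,v:(u/2.8+60,v/2.8+10); Rr=lambda u,v:((u-392)/2.8+440,v/2.8+120)
for n,a,b,seat in(("L",L(218,230),L(290,75),th-np.pi/2),("L2",L(170,150),L(225,35),th-np.pi/2),("R",Rr(550,60),Rr(498,220),th+np.pi/2),("R2",Rr(600,125),Rr(560,228),th+np.pi/2)):
    w=onz(d,*b,.133)-onz(d,*a,.133);print(n,((np.arctan2(w[1],w[0])-seat)%(2*np.pi)).round(3))
for n,y,p,seat in(("L",.112,L(258,53),th-np.pi/2),("R",-.112,Rr(530,224),th+np.pi/2)):
  for z in(.13,.135):
    w=onz(d,*p,z)-U(.075,y,z);a=np.arctan2(w[1],w[0]);print(n,np.linalg.norm(w[:2]).round(4),((a-seat)%(2*np.pi)).round(3))
```

```text
L 1.003
L2 0.975
R 1.383
R2 1.341
L 0.0494 1.027
L 0.0496 0.986
R 0.0507 1.432
R 0.0499 1.385
```

Left is about 1.0 rad short and right about 1.37 rad short. I'll grip the left wing and first turn it back to about 1.5 rad short so the thread catches. Then I'll fasten it in small steps, watching the torque.

```bash
cat >> act.py <<'E'
def gripwing(y,yaw,z=.141):
    p=U(.075,y,0)[:2];q=down(yaw)
    env.move_gripper(.042);env.goto([*p,.22],q);env.move_straight([*p,z+.02],feed=.1);env.pause(.2)
    h=env.move_straight([*p,z],feed=.03,threshold=6);st(f"at wing {h}")
    env.move_gripper(0.0);env.pause(.2);return st("gripped")
def mz(n=3):
    v=[]
    for _ in range(n): env.pause(.03);v.append(env.read_state()["torque"][2])
    return float(np.mean(v))
def curyaw():
    M=rot(env.read_state()["orientation"]);return np.arctan2(M[1,0],M[0,0])
def turn(y,yaw,z=.141):
    env.move_straight([*U(.075,y,0)[:2],z],down(yaw),feed=.05)
E
python3 - <<'E'
from act import *
env.move_straight([*env.read_state()["eef_pos"][:2],.24])
gripwing(.112,th+1.0)
t=env.read_state()["time"];turn(.112,th+1.05);print("dt",env.read_state()["time"]-t,curyaw()-th,mz());grab("wrist","w_l1")
E
```

```text
at wing False t 63.8 [0.6677 0.129  0.1411] F [ 0.3 -0.  -0.8] M [-0.01 -0.   -0.06] w 0.0424
gripped t 64.3 [0.6676 0.1288 0.1415] F [-2.1 -1.8  4.3] M [-0.22  0.34 -0.  ] w 0.0123
dt 0.25 1.0488248478302737 0.07180580475562219
```

View pics/w_l1.png

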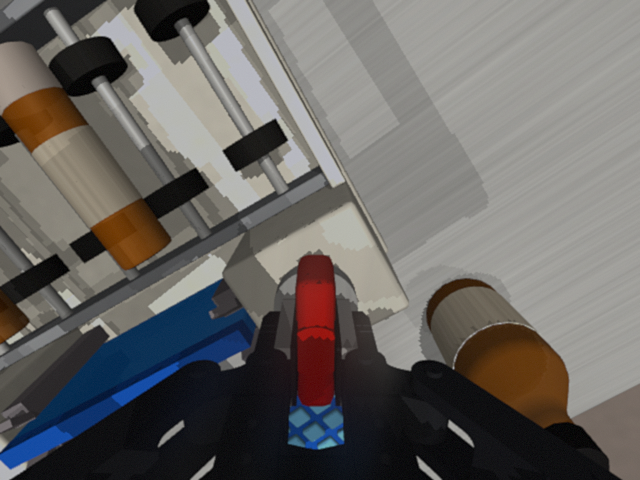

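The wing sits squarely between the pads with its flats gripped. I turn it back to about 1.48 rad short.

Run:
```python
from act import *
for a in(1.15,1.25,1.35,1.42,1.48):
    turn(.112,th+a);print(a,round(mz(),3),env.read_state()["ft_force"].round(1))
    if abs(mz())>.4: print("stop");break
```

```text
1.15 0.027 [-1.9 -1.2  5.1]
1.25 0.058 [-1.8 -1.4  4.6]
1.35 0.032 [-2.5 -0.4  5.3]
1.42 0.053 [-2.  -2.   4.6]
1.48 0.028 [-2.  -0.9  4.7]
```

```bash
cat >> act.py <<'E'
def fasten(y,a0):
    log=[]
    for a in list(np.arange(a0-.1,.15,-.08))+[.12,.08,.04,0,-.02,-.04]:
        turn(y,th+a);m=mz();log.append((round(float(a),2),round(m,3)))
        if abs(m)>.2: print("torque rise");break
    print(log);return a
E
python3 - <<'E'
from act import *
fasten(.112,1.48);st()
E
```

```text
torque rise
[(1.38, -0.04), (1.3, -0.041), (1.22, -0.042), (1.14, -0.051), (1.06, -0.027), (0.98, -0.054), (0.9, -0.028), (0.82, -0.013), (0.74, -0.027), (0.66, -0.047), (0.58, 0.011), (0.5, -0.02), (0.42, -0.031), (0.34, -0.024), (0.26, -0.026), (0.18, 0.006), (0.12, -0.047), (0.08, -0.073), (0.04, -0.019), (0.0, -0.012), (-0.02, 0.792)]
 t 74.3 [0.667  0.1285 0.1415] F [-4.7 -3.1  7.2] M [-0.41  0.63  0.81] w 0.0127
```

Run:
```python
from act import *
turn(.112,th-.005);print(mz());
for w in(.018,.026,.042): env.move_gripper(w)
env.move_straight([*U(.075,.112,0)[:2],.24],feed=.12)
p=U(-.005,0,.22);env.goto(p,down(th-np.pi/2));env.pause(.3);d=grab("wrist","w_l2")
im=d["color"];o=np.hstack([im[30:190,40:240],im[30:190,440:600]]);cv2.imwrite("pics/l2w.png",cv2.resize(o,None,fx=2.2,fy=2.2,interpolation=cv2.INTER_CUBIC))
```

```text
0.20959364037721095
```

View pics/l2w.png

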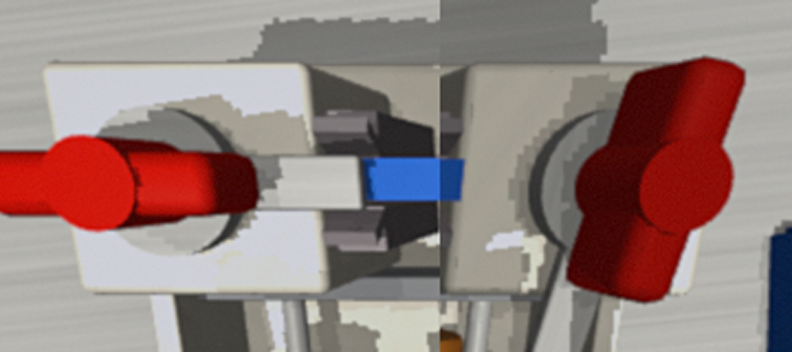

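The left tab now lies along the panel line, over its end. Next is the right screw.

Run:
```python
from act import *
env.move_straight([*env.read_state()["eef_pos"][:2],.24])
s=gripwing(-.112,th+1.37)
if s["gripper_width"]<.018:
    for a in(1.42,1.48,1.52):
        turn(-.112,th+a);m=mz();print(a,round(m,3))
        if abs(m)>.3:break
    fasten(-.112,a);st()
```

```text
at wing False t 82.9 [ 0.6449 -0.0939  0.1411] F [-0.1  0.7  0.4] M [ 0.04 -0.03  0.1 ] w 0.0419
gripped t 83.5 [ 0.6449 -0.0939  0.1415] F [-0.2  1.   4.2] M [0.12 0.08 0.01] w 0.0133
1.42 0.034
1.48 0.041
1.52 0.053
torque rise
[(1.42, -0.044), (1.34, -0.041), (1.26, -0.037), (1.18, -0.042), (1.1, -0.036), (1.02, -0.068), (0.94, -0.027), (0.86, -0.027), (0.78, -0.033), (0.7, -0.047), (0.62, -0.086), (0.54, -0.068), (0.46, -0.051), (0.38, -0.043), (0.3, -0.031), (0.22, -0.048), (0.12, -0.055), (0.08, -0.052), (0.04, -0.018), (0.0, -0.058), (-0.02, 0.584)]
 t 91.9 [ 0.6439 -0.0945  0.1414] F [-4.2 -1.5  5.8] M [-0.2   0.66  0.58] w 0.013
```

Run:
```python
from act import *
turn(-.112,th-.005);print(mz())
for w in(.018,.026,.042): env.move_gripper(w)
env.move_straight([*U(.075,-.112,0)[:2],.24],feed=.12)
p=U(-.005,0,.22);env.goto(p,down(th-np.pi/2));env.pause(.3);d=grab("wrist","w_e1")
seatL,seatR=U(.075,.067,.132),U(.075,-.067,.132);print(proj(d,seatL).round(1),proj(d,seatR).round(1))
env.goto([.40,.29,.33],down(np.pi/2));env.pause(.5);grab("top","top_e");grab("scene","scene_e");st()
crop("top_e",200,130,500,330,2.6,"top_ec");crop("scene_e",140,190,440,390,2.6,"scene_ec")
```

```text
0.027283740082930833
[195.1 112.9] [434.7 112.8]
 t 98.8 [0.4  0.29 0.33] F [-0.8  0.3  0.2] M [-0.05 -0.04 -0.03] w 0.0418
```

View pics/w_e1.png

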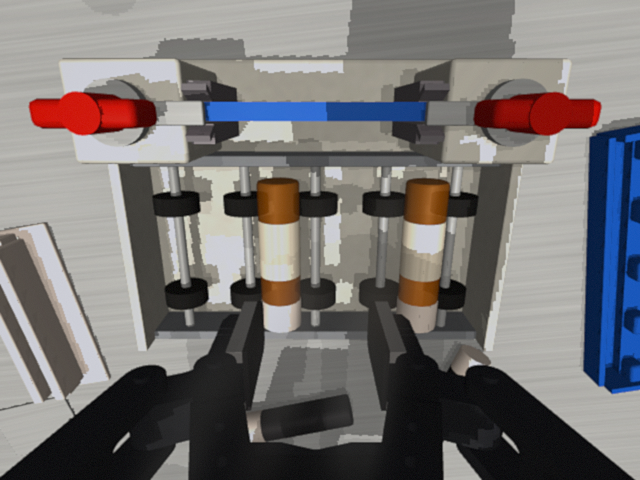

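View pics/top_ec.png

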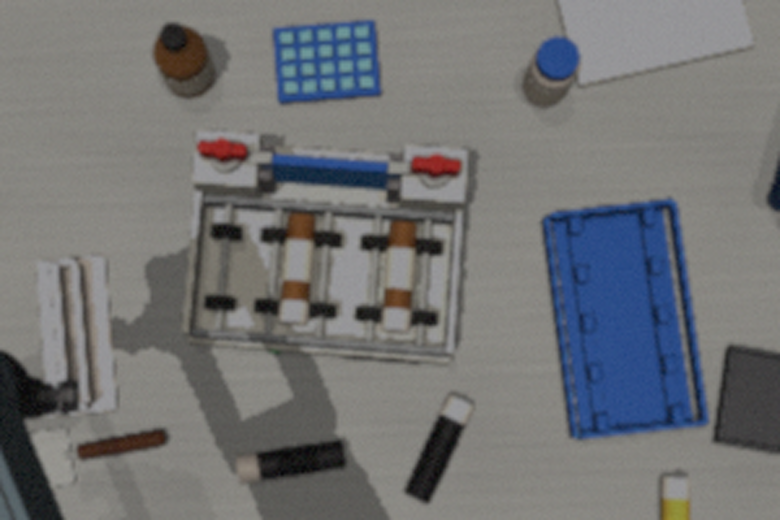

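View pics/scene_ec.png

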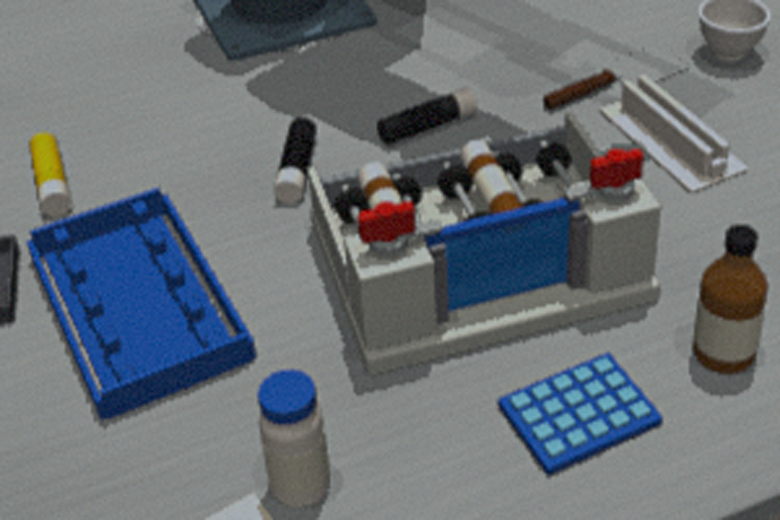

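The final views show both tubes in their valleys, in the same place as after placing. The panel is seated, with both tabs in line over its edge, ending at columns 207 and 426 on row 113. The bystanders haven't moved, and the arm is clear. I'm handing in.

Run:
```python
from station import env
print(env.finish_job())
```

```text
the job is handed in; nothing more can be done
None
```

The job is handed in at about 99 s on the robot's clock, and my last checks found everything in place. The hand-in gives no verdict, so this rests on the last pictures and the force readings.

- **Tubes:** there were two amber tubes in the tray. Each now lies in its own valley, at y = +28 and −84 mm, near the middle of the rollers, and neither had moved in the last pictures.
- **Panel:** it went down its slot until it touched the floor at the expected height, within 0.5 mm.
- **Screws:** I turned both back to about 1.5 rad short first, so any crossed thread would catch. Both then turned with light drag and no early binding to a firm stop at the expected angle. Both tabs lie over the panel's edge.
- **Bystanders:** they look unmoved in the last top and scene views.

**Checks that disagreed:**
- **Roller position:** my first fit was about 1.4 mm off along x. Two straight-down views showed it, and I corrected it before inserting the panel. The tubes were already placed by then; the one I measured was about 3 mm off the middle.
- **Torque readings:** the light drag on the screws read with the opposite sign to what I expected. The stop torque and the pictures agree that both screws are seated.

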